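Find the release groove and pop the accessory box cover

TASK

Open the white sewing-machine accessory box by its hidden release: put a fingertip on the left end of the rim along the side nearest the robot (left as the robot sees it) and run it along the rim to the right until it finds the groove cut into the rim. Press the key at the bottom of the groove fully down, so that the cover springs up and stays up, then take the hand clear. Do not touch the cover, and leave the other things on the box and the bench where they are.

Things in the scene. Friction and masses are not known exactly. Their poses are not given: they have to be found in the camera images.
- box: white plastic accessory box, fixed to the bench at a varying place and yaw (within 0.3 rad of square), 180 mm deep (its x, -90 to +90), 336 mm wide (its y, -168 to +168; +y is left as the robot sees it), 62 mm high. Origin at the centre of its underside, z up; its -x side faces the robot. Everything on it but key and cover is rigid
- rim_end: left end piece of the rim, fixed to the box and not marked off by colour: box y +130 to +168 mm, 30 mm down from the top. Origin at the middle of its top face (box x -76, y +149, z 62 mm). The run along the rim begins with a touch on it
- rim_near: another plain piece of the rim, fixed to the box and not marked off: box y +72 to +100 mm. Origin at the middle of its top face (box x -76, y +86, z 62 mm). A finger run along the rim from the left end touches it before it comes to the groove
- catch (a joint): how far the release key is pressed, in m: 0 up, 0.008 fully down (a stop). The key lies in the groove: a white slab 40 mm (box y) x 24 mm (box x), its top 7 mm below the rim's top when up. It moves straight down against about 6 N and has no return spring: it stays where it is left. Pressing it lifts the cover in proportion
- cover: flat white cover of the box, 134 x 232 x 5 mm, flush with the rim's top when shut. Origin on its hinge along the far side (box x +85, y 0, z 62 mm); the cover reaches from there 134 mm towards the robot (to box x = -49 mm) and 116 mm to each side. Its free near edge rises about 32 mm (0.24 rad) when the key is fully pressed
- rim_mid (a point): middle of the rim's top line (box x -76, y 0, z 62 mm). Rim: flat top, 28 mm deep (box x -90 to -62), whole box width, level to 0.3 mm, a wall of equal height behind it. Cut into it is the groove: 46 mm long (y), through the rim's depth (x), open to top and front, upright ends; its middle lies anywhere from box y -45 to +45 mm, new every time, reported nowhere
- driver_front: red-handled screwdriver, about 170 mm long, lying on the bench in front of the box; a bystander; origin at the middle of its length, underside
- driver_side: red-handled screwdriver, about 200 mm long, lying left of the box; a bystander; origin at the middle of its length, underside
- oil: small clear bottle, 40 mm diameter, 110 mm tall, standing in front and right of the box; a bystander; origin at the centre of its underside
- spray: red can, 56 mm diameter, 150 mm tall, standing right of the box; a bystander; origin at the centre of its underside
- bobbin: steel bobbin, 21 mm diameter, 13 mm tall, standing on the right deck of the box; a bystander; origin at the centre of its underside
- carton: cardboard carton 45 x 75 x 32 mm behind the box; a bystander; origin at the centre of its underside
- tray: open dark steel tray 90 x 120 x 25 mm in front of the box on the left; a bystander; origin at the centre of its underside

How it is judged:
By the outcome, as a careful person would: the job done as asked, in the order asked, and still so for the second after the job is handed in, with the robot touching nothing.
It also fails if it takes over 66 s, if anything falls off the work surface, if the arm or the gripper's body presses on something with over 40 N, if the wrist force passes 120 N, or if a joint passes its speed limit or range.

ROBOT

A 6-joint arm with a two-finger parallel gripper is mounted at the origin on the work surface. World frame = base frame: x ahead of the robot, y to its left, z up, the work surface at z = 0. Lengths are in m, angles in rad, forces in N, time in s.
With the tool pointing down it reaches from about 0.325 to 0.775 m from the base axis. Payload 9.3 kg.
Tool frame: the origin (TCP) lies at the very end of the fingers, on their centre line; the grasp point (between the pads) lies robot.hold_point_z behind it (robot.hold_point_z is the distance from the TCP to the grasp point, in m); z points along the fingers, y is the direction in which the jaws open and shut (so a half turn about z gives the same grasp; the last joint's range is limited). The gripper opens to 85 mm and grips with 20 to 120 N. Pads are 22 mm wide; open, the fingers measure 114 mm over their backs; the gripper's body (76 mm by 85 mm) begins 54 mm behind the grasp point. The pads swing forward as they close: fully open they stand 13 mm farther back than shut.
Start: joints at [-1.498, 0.259, 0.021, 1.334, 0, 1.418], TCP at [0.123, -0.536, 0.231] pointing down, gripper open.
Joint ranges: [-3.04, 3.04], [-0.91, 1.82], [-1.04, 1.36], [-1.92, 1.95], [-1.52, 1.45], [-3.14, 3.14]. Speed limits (rad/s): [2.22, 2.22, 2.79, 3.14, 3.14, 3.14].

INTERFACE

Orientations are given as a rotation vector (axis times angle).
In Python, from rig import robot gives the robot as it stands. The module is installed in compiled form; this text tells all that it offers.
- The arm moves only by the tool drive_tool, never from a script. Its argument "motion" is a list of rows, each an object with "dp": the shift along the tool's x, y, z in mm, a list of three; "twist": the turn, a rotation vector about the tool's x, y, z in degrees, a list of three; "fingers": the finger opening in mm, from 0 to 85.4. A call has 1 to 12 rows; each row is the pose to reach, as a shift and turn from the pose measured when the call began, along the tool's axes at that moment; what a row does not reach only later rows make up. A row lasts 1/12 s, in which the tool goes at most 41.7 mm and 7.16 degrees, less where a joint would pass 70% of its speed; a pose out of reach is approached as far as the arm can. A call with a gripper value outside its range is refused whole. The fingers move at their own pace and stop on an object; the grip force is fixed at half the most. Time passes only in rows, so rows that repeat a pose let the fingers close. It gives the time, the measured TCP pose, the force and the opening at its end, in the units of the state.
- robot.get_obs(): the state, without advancing time (a new reading comes with each control period).
- robot.grab_frame(name): name is "scene" or "top" or "wrist"; returns a dict with "pixels" (384x512x3 uint8, red, green, blue), "intrinsics" (3x3 intrinsics, pixels), "origin" and "rotation" of the camera in the world. Camera axes: x right, y up, looking along -z (the intrinsics and any distortion apply to the point x, -y, -z); pixel columns grow to the right and rows downward; lengths in m; the calibration is good to about 2 mm. A picture is of the moment at which its call begins. There is no depth.
- robot.sign_off(): hands the job in, once; it reports no verdict.
The state is a dict: "time": time; "joint_pos": joint angles; "joint_vel": joint speeds; "tau": joint torques, N m; "position": TCP position; "tool_rot": TCP orientation; "wrist_force": force on the tool from outside, world axes, zero at the start; "torque": the same for the moment, N m; "grip_width": opening from 0.0 (shut) to 1.0 (fully open).
Only numpy, scipy, OpenCV 4.12 (cv2) and the standard library are available. Lean on these libraries where they do the work, as an engineer would, in place of code of your own. Each camera call takes 0.05 s, during which the arm holds its last target.

## Working session

There is one attempt and no reset: what is moved stays moved. The work goes in short steps, Python scripts to look and compute and a tool call to move; the robot and the scene stay as the last step left them, time stands still between calls to the robot, and variables do not carry over. Pictures are saved under pics/ and viewed, and the job is handed in when it is done.

Besides the shell and the picture viewer there is one more tool, called in YAML: its name, and indented under it one key for each argument. drive_tool: Moves the arm, as the interface text tells. Its arguments: {"type":"object","properties":{"motion":{"type":"array"}},"required":["motion"]}

```bash
mkdir -p pics
cat > h.py <<'E'
from rig import robot
import numpy as np, cv2
def snap(n,f):
    d=robot.grab_frame(n); cv2.imwrite('pics/'+f,d['pixels'][:,:,::-1]); np.savez('pics/'+f+'.npz',**{k:np.array(v) for k,v in d.items()}); return d
def ray(d,u,v):
    K=np.array(d['intrinsics']); p=np.linalg.inv(K)@[u,v,1]
    return np.array(d['origin']), np.array(d['rotation'])@[p[0],-p[1],-p[2]]
def plane(d,u,v,z):
    o,r=ray(d,u,v); return o+r*(z-o[2])/r[2]
def proj(d,P):
    c=np.array(d['rotation']).T@(np.array(P)-d['origin']); p=np.array(d['intrinsics'])@[c[0],-c[1],-c[2]]; return p[:2]/p[2]
E
python3 - <<'E'
from h import *
for n in ['scene','top','wrist']:
    d=snap(n,n+'0.png'); print(n,d['intrinsics'],d['origin'],d['rotation'],d.keys())
print(robot.get_obs(), robot.hold_point_z)
E
```

```text
scene [[392.97825752   0.         248.8421831 ]
 [  0.         392.97825752 193.07204173]
 [  0.           0.           1.        ]] [ 1.05442905 -0.44366542  0.67596392] [0.81177199 0.35178684 0.71408179] dict_keys(['pixels', 'intrinsics', 'origin', 'rotation'])
top [[408.94211063   0.         249.17910893]
 [  0.         408.94211063 190.79697449]
 [  0.           0.           1.        ]] [0.4007089  0.04431752 1.04141204] [ 0.09045068 -0.12332999 -1.5671349 ] dict_keys(['pixels', 'intrinsics', 'origin', 'rotation'])
wrist [[297.55795492   0.         252.04581764]
 [  0.         297.55795492 188.48392234]
 [  0.           0.           1.        ]] [ 0.19276139 -0.5199432   0.37400296] [-0.23659995  0.18831325 -1.33630113] dict_keys(['pixels', 'intrinsics', 'origin', 'rotation'])
{'time': 0.15, 'joint_pos': array([-1.49761926e+00,  2.59074373e-01,  2.09887865e-02,  1.33369681e+00,
        1.20183157e-05,  1.41818935e+00]), 'joint_vel': array([ 0.0004132 , -0.00309245,  0.00076812, -0.00042296, -0.00168016,
        0.00059382]), 'tau': array([ 2.17257686e-03, -5.55971074e+01,  3.44662499e+01,  1.13136868e-02,
       -2.09024352e-04, -1.22949784e-07]), 'position': array([ 0.12311019, -0.5358531 ,  0.23081954]), 'tool_rot': array([-3.12061617e+00, -3.53796938e-01, -8.03372645e-05]), 'wrist_force': array([0.12152227, 0.23973182, 0.33058359]), 'torque': array([ 0.00070931,  0.0439554 , -0.00598041]), 'grip_width': 1.0020924028683114} 0.0187
```

Rotation is a rotation vector.

```bash
sed -i "s/np.array(d\['rotation'\])/R(d)/g" h.py
cat >> h.py <<'E'
def R(d): return cv2.Rodrigues(np.array(d['rotation'],float))[0]
def load(f): return dict(np.load('pics/'+f+'.npz'))
E
cat h.py|tail -14
```

```text
from rig import robot
import numpy as np, cv2
def snap(n,f):
    d=robot.grab_frame(n); cv2.imwrite('pics/'+f,d['pixels'][:,:,::-1]); np.savez('pics/'+f+'.npz',**{k:np.array(v) for k,v in d.items()}); return d
def ray(d,u,v):
    K=np.array(d['intrinsics']); p=np.linalg.inv(K)@[u,v,1]
    return np.array(d['origin']), R(d)@[p[0],-p[1],-p[2]]
def plane(d,u,v,z):
    o,r=ray(d,u,v); return o+r*(z-o[2])/r[2]
def proj(d,P):
    c=R(d).T@(np.array(P)-d['origin']); p=np.array(d['intrinsics'])@[c[0],-c[1],-c[2]]; return p[:2]/p[2]
def R(d): return cv2.Rodrigues(np.array(d['rotation'],float))[0]
def load(f): return dict(np.load('pics/'+f+'.npz'))
```

View pics/top0.png

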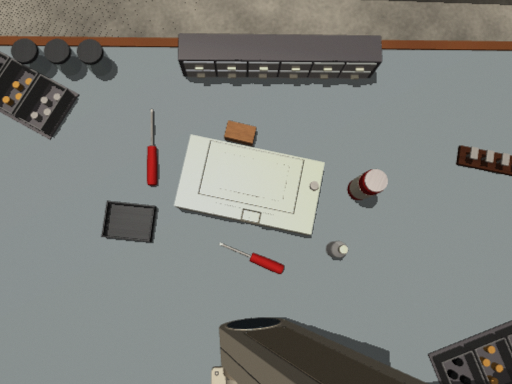

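View pics/scene0.png

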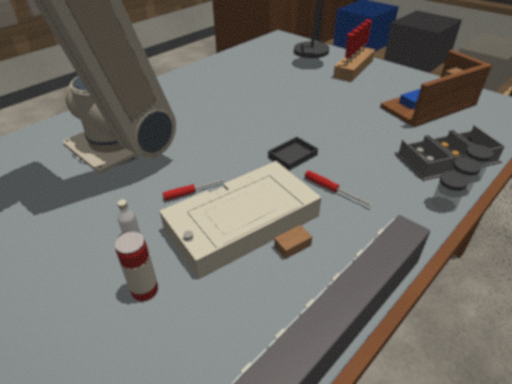

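Run:
```python
from h import *
d=load('top0.png'); im=d['pixels'][:,:,::-1]
c=im[125:245,165:335]; cv2.imwrite('pics/crop1.png',cv2.resize(c,None,fx=4.7,fy=4.7,interpolation=cv2.INTER_CUBIC))
g=im.astype(int); 
m=((g.min(2)>150)).astype(np.uint8); 
n,l,s,_=cv2.connectedComponentsWithStats(m); 
k=l[190,230] or l[150,200]; print(s[k])
cs,_=cv2.findContours((l==k).astype(np.uint8),0,2); C=max(cs,key=cv2.contourArea)
h=cv2.convexHull(C); print(cv2.approxPolyDP(h,3,True).reshape(-1,2), cv2.minAreaRect(C))
for p in cv2.approxPolyDP(h,3,True).reshape(-1,2): print(p,plane(d,*p,.062)[:2], im[p[1],p[0]])
```

```text
[ 173  134  152  100 9834]
[[190 134]
 [324 162]
 [311 232]
 [173 205]] ((249.2956085205078, 183.34744262695312), (140.92800903320312, 73.7072525024414), 11.793428421020508)
[190 134] [0.67541178 0.16912063] [162 167 161]
[324 162] [ 0.60658018 -0.15971613] [168 181 177]
[311 232] [ 0.43575493 -0.12414804] [167 184 180]
[173 205] [0.50009883 0.20640594] [158 159 153]
```

View pics/crop1.png

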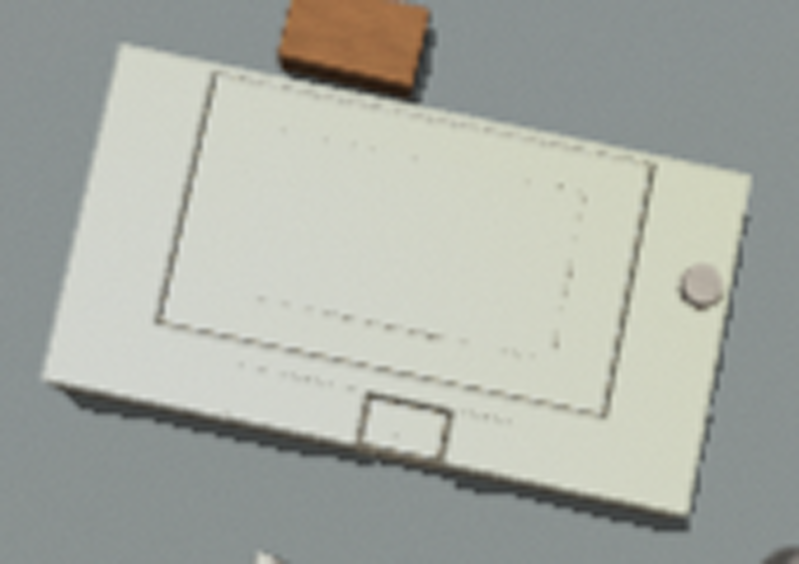

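The crop shows the box top clearly: corners TL (122,43), TR (752,175), BR (688,516), BL (43,380). The groove runs from (360,~450) to (450,~460) at its front edge, and the cover outline and bobbin are also clear.

Run:
```python
from h import *
d=load('top0.png')
f=lambda p: plane(d,165+(p[0]+.5)/4.7-.5,125+(p[1]+.5)/4.7-.5,.062)[:2]
W=np.array([f(p) for p in [(122,43),(752,175),(688,516),(43,380),(215,72),(655,165),(605,415),(158,322)]])
B=np.array([(90,168),(90,-168),(-90,-168),(-90,168),(85,116),(85,-116),(-49,-116),(-49,116)])/1e3
cb,cw=B.mean(0),W.mean(0); H=(B-cb).T@(W-cw); U,S,V=np.linalg.svd(H); Rm=V.T@U.T; t=cw-Rm@cb
yaw=np.arctan2(Rm[1,0],Rm[0,0]); print('yaw',yaw,'t',t,'scale',S.sum()/((B-cb)**2).sum()); print(((Rm@B.T).T+t-W)*1e3)
for p in [(368,395),(450,408),(360,447),(441,460)]: print('groove',(Rm.T@(f(p)-t))*1e3)
np.savez('box.npz',R=Rm,t=t,yaw=yaw)
for b in [(-76,149),(-76,86),(-76,0)]: print(b,Rm@(np.array(b)/1e3)+t)
# scene check
s=load('scene0.png'); im=s['pixels'][:,:,::-1].copy()
for b in B: 
    q=proj(s,[*(Rm@b+t),.062]); cv2.circle(im,(int(round(q[0])),int(round(q[1]))),2,(0,0,255),-1)
cv2.imwrite('pics/chk.png',cv2.resize(im[150:280,140:340],None,fx=4,fy=4))
```

```text
yaw -0.20684993316759995 t [0.55310901 0.02180504] scale 1.0031030405342267
[[-0.3439061  -0.01118489]
 [-0.29776149  0.12110975]
 [ 0.46618608 -0.12709343]
 [ 0.53059381  0.13269743]
 [-0.59569195 -1.14602736]
 [ 0.37335874  1.39360242]
 [-0.147475    0.80195752]
 [ 0.01469592 -1.16506144]]
groove [-63.72745397   4.03812368]
groove [-61.58228113 -38.35047018]
groove [-90.56679999   2.5248489 ]
groove [-88.53407403 -39.20578914]
(-76, 149) [0.50933045 0.18323749]
(-76, 86) [0.49639163 0.12158048]
(-76, 0) [0.47872912 0.03741376]
```

View pics/chk.png

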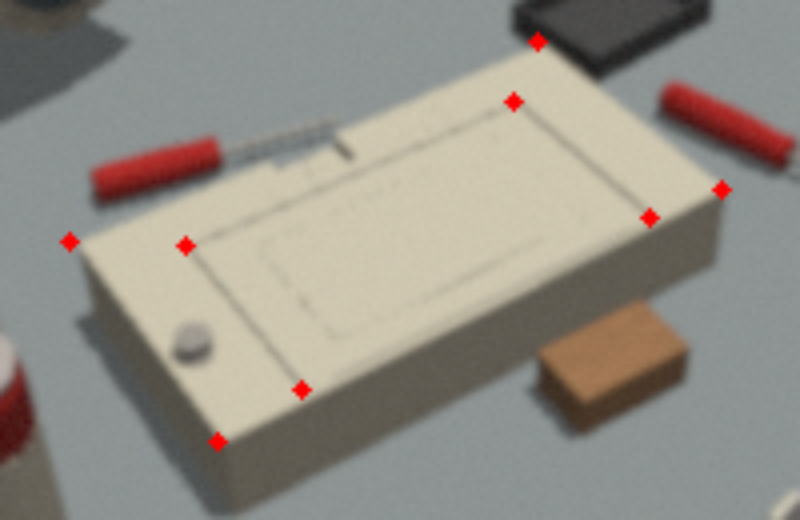

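Box pose: yaw about -0.207, centre about (0.553, 0.022). The box dimensions fit to about 1 mm, and the scene view agrees to a few mm. Vision puts the groove at about y -18, which the finger run will confirm. Next is the transit.

```bash
cat >> h.py <<'E'
def goto(bx,by,z):
    "tool-frame dp (mm), twist (deg) from present pose to box point bx,by (mm), tip height z (m), tool down, tool x along -box x"
    b=np.load('box.npz'); yaw=float(b['yaw'])+np.pi
    o=robot.get_obs(); T=cv2.Rodrigues(o['tool_rot'].astype(float))[0]
    G=np.array([[np.cos(yaw),np.sin(yaw),0],[np.sin(yaw),-np.cos(yaw),0],[0,0,-1]])
    p=np.array([*(b['R']@(np.array([bx,by])/1e3)+b['t']),z])
    print('t',round(o['time'],2),'dp',np.round(T.T@(p-o['position'])*1e3,1),'tw',np.round(np.degrees(cv2.Rodrigues(T.T@G)[0].ravel()),2))
    print('box pos',np.round(b['R'].T@(o['position'][:2]-b['t'])*1e3,1),'z',round(o['position'][2]*1e3,1),'F(box)',np.round(b['R'].T@o['wrist_force'][:2],1),round(o['wrist_force'][2],1),'q',np.round(o['joint_pos'],2),'grip',o['grip_width'])
E
python3 -c "
from h import *
goto(-79,152,.2)"
```

```text
t 0.15 dp [ 535.9 -618.3   31.5] tw [-0.0000e+00 -8.0000e-02 -1.5521e+02]
box pos [-306.3 -634.1] z 230.8 F(box) [0.1 0.3] 0.3 q [-1.5   0.26  0.02  1.33  0.    1.42] grip 1.0020924028683114
```

drive_tool:
  motion:
    - {"dp": [15, -17, 0], "twist": [0, 0, -4], "fingers": 0}
    - {"dp": [36, -42, 0], "twist": [0, 0, -10], "fingers": 0}
    - {"dp": [60, -69, 0], "twist": [0, 0, -16], "fingers": 0}
    - {"dp": [84, -97, 0], "twist": [0, 0, -22], "fingers": 0}
    - {"dp": [108, -125, 0], "twist": [0, 0, -28], "fingers": 0}
    - {"dp": [132, -152, 0], "twist": [0, 0, -34], "fingers": 0}
    - {"dp": [156, -180, 0], "twist": [0, 0, -40], "fingers": 0}
    - {"dp": [180, -208, 0], "twist": [0, 0, -46], "fingers": 0}
    - {"dp": [204, -235, 0], "twist": [0, 0, -53], "fingers": 0}
    - {"dp": [228, -263, 0], "twist": [0, 0, -60], "fingers": 0}
    - {"dp": [252, -291, 0], "twist": [0, 0, -66], "fingers": 0}
    - {"dp": [270, -312, 0], "twist": [0, 0, -72], "fingers": 0}

```text
time: 1.15
position: [0.3168, -0.1689, 0.2313]
tool_rot: [-2.311, -2.127, -0.002]
wrist_force: [-0.2, -0.7, -0.7]
grip_width: 0.005
```

```bash
python3 -c "
from h import *
goto(-79,152,.2)"
```

```text
t 1.15 dp [370.2 160.2  31.7] tw [ 6.000e-02 -5.000e-02 -8.288e+01]
box pos [-192.1 -235.2] z 231.3 F(box) [-0.  -0.7] -0.7 q [-0.73 -0.07 -0.35  1.29  0.    0.93] grip 0.004932431870145616
```

drive_tool:
  motion:
    - {"dp": [18, 8, 0], "twist": [0, 0, -5], "fingers": 0}
    - {"dp": [48, 21, 0], "twist": [0, 0, -11], "fingers": 0}
    - {"dp": [82, 35, 0], "twist": [0, 0, -18], "fingers": 0}
    - {"dp": [116, 50, 0], "twist": [0, 0, -25], "fingers": 0}
    - {"dp": [150, 65, 0], "twist": [0, 0, -32], "fingers": 0}
    - {"dp": [184, 80, 5], "twist": [0, 0, -39], "fingers": 0}
    - {"dp": [218, 94, 10], "twist": [0, 0, -46], "fingers": 0}
    - {"dp": [252, 109, 15], "twist": [0, 0, -53], "fingers": 0}
    - {"dp": [286, 124, 20], "twist": [0, 0, -60], "fingers": 0}
    - {"dp": [318, 138, 25], "twist": [0, 0, -67], "fingers": 0}
    - {"dp": [346, 150, 30], "twist": [0, 0, -74], "fingers": 0}
    - {"dp": [366, 158, 32], "twist": [0, 0, -80], "fingers": 0}

```text
time: 2.15
position: [0.505, 0.1853, 0.1985]
tool_rot: [-0.391, -3.116, -0.002]
wrist_force: [-0.7, -1.3, 0.2]
grip_width: -0.003
```

```bash
python3 -c "
from h import *
goto(-79,152,.075)
snap('wrist','w1.png');snap('top','t1.png')"
```

```text
t 2.15 dp [ -1.7   1.8 123.5] tw [ 0.06 -0.07 -2.44]
box pos [-80.7 150.1] z 198.5 F(box) [-0.4 -1.4] 0.2 q [ 0.19  0.25 -0.07  1.25  0.    0.44] grip -0.0025192207556096365
```

View pics/w1.png

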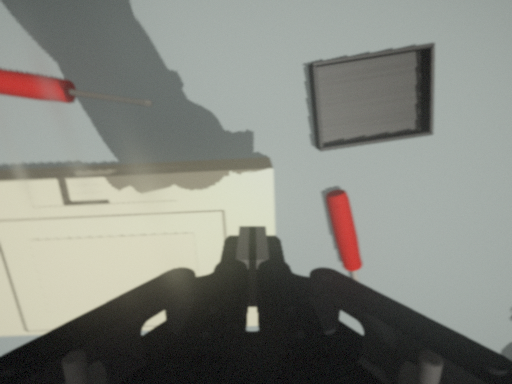

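View pics/t1.png

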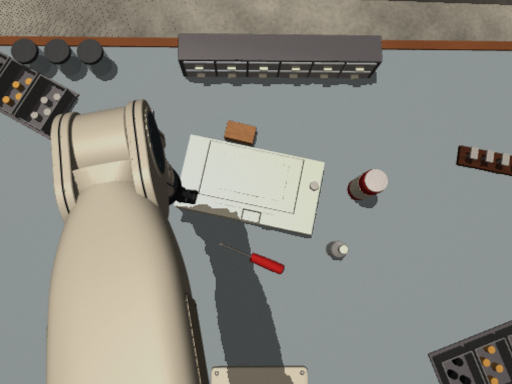

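The wrist view shows the fingertips over the box's left rim end, with the near-left box corner at about (272,158) and the groove's left edge at about (62,178). I'll check both against the pose I estimated.

```bash
python3 -c "
from h import *
d=load('w1.png'); b=np.load('box.npz')
im=d['pixels'][:,:,::-1]; cv2.imwrite('pics/w1c.png',cv2.resize(im[140:240,0:300],None,fx=2.66,fy=2.66,interpolation=2))
for p in [(272,158),(275,166),(62,178),(68,204),(224,211)]: print(p,(b['R'].T@(plane(d,*p,.062)[:2]-b['t'])*1e3).round(1))
"
```

```text
(272, 158) [-98.5 170.2]
(275, 166) [-90.6 172.9]
(62, 178) [-87.7 -33.6]
(68, 204) [-61.  -33.5]
(224, 211) [-46.9 120.9]
```

View pics/w1c.png

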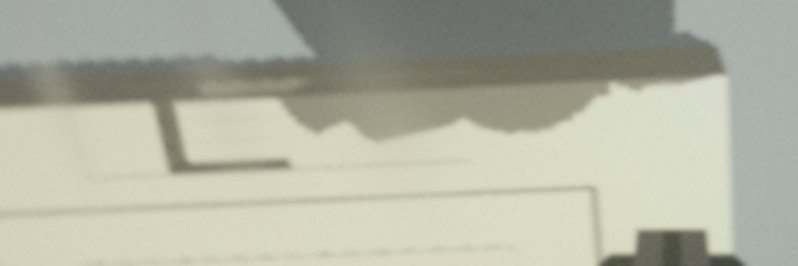

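drive_tool:
  motion:
    - {"dp": [-1.7, 1.8, 20], "twist": [0, 0, -2.4], "fingers": 0}
    - {"dp": [-1.7, 1.8, 50], "twist": [0, 0, -2.4], "fingers": 0}
    - {"dp": [-1.7, 1.8, 80], "twist": [0, 0, -2.4], "fingers": 0}
    - {"dp": [-1.7, 1.8, 105], "twist": [0, 0, -2.4], "fingers": 0}
    - {"dp": [-1.7, 1.8, 119], "twist": [0, 0, -2.4], "fingers": 0}
    - {"dp": [-1.7, 1.8, 123.5], "twist": [0, 0, -2.4], "fingers": 0}
    - {"dp": [-1.7, 1.8, 123.5], "twist": [0, 0, -2.4], "fingers": 0}

```text
time: 2.83
position: [0.5063, 0.1863, 0.074]
tool_rot: [-0.329, -3.121, -0.001]
wrist_force: [-0.3, -0.2, 0.9]
grip_width: -0.004
```

```bash
python3 -c "
from h import *
goto(-79,152,.062)
snap('scene','s2.png');d=snap('wrist','w2.png')
b=np.load('box.npz');print([proj(d,[*(b['R']@(np.array(q)/1e3)+b['t']),.062]).round() for q in [(-90,168),(-79,152)]])"
```

```text
t 2.83 dp [-0.6  0.7 12. ] tw [ 0.   -0.2  -0.17]
box pos [-79.6 151.3] z 74.0 F(box) [-0.2 -0.2] 0.9 q [ 0.2   0.34 -0.29  0.95  0.    0.41] grip -0.0035180710604811954
[array([281., 211.]), array([252., 229.])]
```

View pics/w2.png

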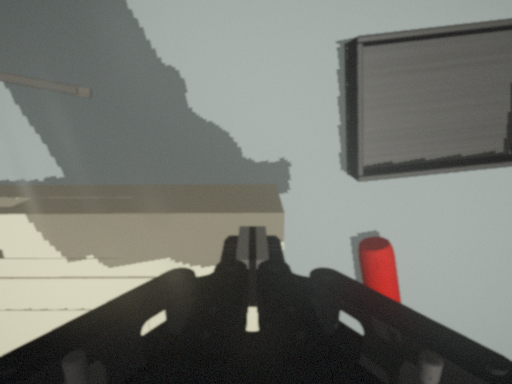

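View pics/s2.png

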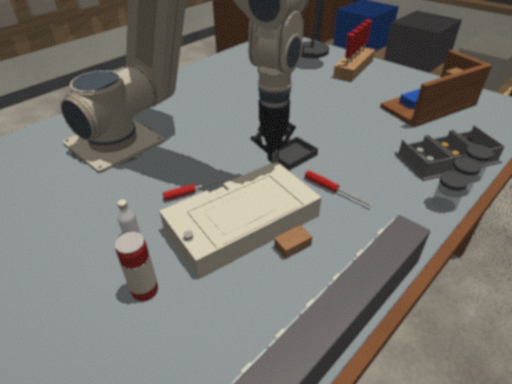

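The near-left corner is at (284,212) against a predicted (281,211), so the pose holds to about 1.5 mm. Now I descend gently onto rim_end.

drive_tool:
  motion:
    - {"dp": [0, 0, 4], "twist": [0, 0, 0], "fingers": 0}
    - {"dp": [0, 0, 7], "twist": [0, 0, 0], "fingers": 0}
    - {"dp": [0, 0, 9], "twist": [0, 0, 0], "fingers": 0}
    - {"dp": [0, 0, 10], "twist": [0, 0, 0], "fingers": 0}
    - {"dp": [0, 0, 11], "twist": [0, 0, 0], "fingers": 0}
    - {"dp": [0, 0, 11], "twist": [0, 0, 0], "fingers": 0}

```text
time: 3.43
position: [0.5074, 0.1867, 0.0647]
tool_rot: [-0.328, -3.124, -0.002]
wrist_force: [-0.3, 0.3, -0.9]
grip_width: -0.001
```

```bash
python3 -c "
from h import *
goto(-79,152,.062)"
```

```text
t 3.43 dp [ 0.4 -0.   2.7] tw [ 0.08 -0.04 -0.14]
box pos [-78.6 152. ] z 64.7 F(box) [-0.4  0.3] -0.9 q [ 0.2   0.35 -0.3   0.92  0.    0.41] grip -0.0012040651527741707
```

drive_tool:
  motion:
    - {"dp": [0, 0, 1], "twist": [0, 0, 0], "fingers": 0}
    - {"dp": [0, 0, 2], "twist": [0, 0, 0], "fingers": 0}
    - {"dp": [0, 0, 2], "twist": [0, 0, 0], "fingers": 0}

```text
time: 3.68
position: [0.5073, 0.1867, 0.0625]
tool_rot: [-0.328, -3.124, -0.002]
wrist_force: [0.6, 0.1, 0.5]
grip_width: -0.002
```

```bash
python3 -c "
from h import *
goto(-79,152,.062)"
```

```text
t 3.68 dp [0.3 0.  0.5] tw [ 0.07 -0.06 -0.14]
box pos [-78.7 152. ] z 62.5 F(box) [0.6 0.2] 0.5 q [ 0.2   0.35 -0.3   0.92  0.    0.41] grip -0.0020123382837713747
```

drive_tool:
  motion:
    - {"dp": [0, 0, 0.5], "twist": [0, 0, 0], "fingers": 0}
    - {"dp": [0, 0, 1], "twist": [0, 0, 0], "fingers": 0}
    - {"dp": [0, 0, 1], "twist": [0, 0, 0], "fingers": 0}

```text
time: 3.93
position: [0.5074, 0.1868, 0.0621]
tool_rot: [-0.328, -3.124, -0.002]
wrist_force: [-2.3, 0.3, 6.3]
grip_width: -0.003
```

```bash
python3 -c "
from h import *
goto(-79,152,.062)"
```

```text
t 3.93 dp [ 0.4 -0.1  0.1] tw [ 0.08 -0.02 -0.13]
box pos [-78.6 152. ] z 62.1 F(box) [-2.3 -0.2] 6.3 q [ 0.2   0.35 -0.3   0.92  0.    0.41] grip -0.0026000261985857282
```

Contact: z = 62.1 mm, 6.3 N. Now I slide right along the rim.

drive_tool:
  motion:
    - {"dp": [0.2, -2, 1], "twist": [0, 0, 0], "fingers": 0}
    - {"dp": [0.2, -6, 1], "twist": [0, 0, 0], "fingers": 0}
    - {"dp": [0.2, -10, 1], "twist": [0, 0, 0], "fingers": 0}
    - {"dp": [0.2, -14, 1], "twist": [0, 0, 0], "fingers": 0}
    - {"dp": [0.2, -18, 1], "twist": [0, 0, 0], "fingers": 0}
    - {"dp": [0.2, -22, 1], "twist": [0, 0, 0], "fingers": 0}
    - {"dp": [0.2, -26, 1], "twist": [0, 0, 0], "fingers": 0}
    - {"dp": [0.2, -30, 1], "twist": [0, 0, 0], "fingers": 0}

```text
time: 4.6
position: [0.5021, 0.1582, 0.0621]
tool_rot: [0.327, 3.122, 0.006]
wrist_force: [1.4, 5.4, 6.0]
grip_width: 0.001
```

```bash
python3 -c "
from h import *
goto(-79,86,.062)"
```

```text
t 4.6 dp [  1.  -37.   -0.1] tw [ 0.23  0.11 -0.1 ]
box pos [-78. 123.] z 62.1 F(box) [0.2 5.5] 6.0 q [ 0.14  0.33 -0.34  0.9   0.    0.35] grip 0.0007345387577714454
```

drive_tool:
  motion:
    - {"dp": [0.3, -4, 0.9], "twist": [0, 0, 0], "fingers": 0}
    - {"dp": [0.6, -8, 0.9], "twist": [0, 0, 0], "fingers": 0}
    - {"dp": [1, -12, 0.9], "twist": [0, 0, 0], "fingers": 0}
    - {"dp": [1, -16, 0.9], "twist": [0, 0, 0], "fingers": 0}
    - {"dp": [1, -20, 0.9], "twist": [0, 0, 0], "fingers": 0}
    - {"dp": [1, -24, 0.9], "twist": [0, 0, 0], "fingers": 0}
    - {"dp": [1, -28, 0.9], "twist": [0, 0, 0], "fingers": 0}
    - {"dp": [1, -32, 0.9], "twist": [0, 0, 0], "fingers": 0}
    - {"dp": [1, -36, 0.9], "twist": [0, 0, 0], "fingers": 0}
    - {"dp": [1, -40, 0.9], "twist": [0, 0, 0], "fingers": 0}

```text
time: 5.43
position: [0.4939, 0.12, 0.062]
tool_rot: [0.326, 3.119, 0.01]
wrist_force: [0.7, 5.3, 7.6]
grip_width: 0.001
```

```bash
python3 -c "
from h import *
goto(-79,20,.062)"
```

```text
t 5.43 dp [  0.9 -63.9  -0.4] tw [ 0.38  0.26 -0.07]
box pos [-78.1  83.9] z 62.0 F(box) [-0.4  5.3] 7.6 q [ 0.07  0.3  -0.39  0.88  0.01  0.28] grip 0.0009444077565711428
```

drive_tool:
  motion:
    - {"dp": [0.5, -4, 0.8], "twist": [0.2, 0.1, 0], "fingers": 0}
    - {"dp": [1, -8, 0.8], "twist": [0.3, 0.2, 0], "fingers": 0}
    - {"dp": [1.3, -12, 0.8], "twist": [0.4, 0.3, 0], "fingers": 0}
    - {"dp": [1.3, -16, 0.8], "twist": [0.4, 0.3, 0], "fingers": 0}
    - {"dp": [1.3, -20, 0.8], "twist": [0.4, 0.3, 0], "fingers": 0}
    - {"dp": [1.3, -24, 0.8], "twist": [0.4, 0.3, 0], "fingers": 0}
    - {"dp": [1.3, -28, 0.8], "twist": [0.4, 0.3, 0], "fingers": 0}
    - {"dp": [1.3, -32, 0.8], "twist": [0.4, 0.3, 0], "fingers": 0}
    - {"dp": [1.3, -36, 0.8], "twist": [0.4, 0.3, 0], "fingers": 0}
    - {"dp": [1.3, -40, 0.8], "twist": [0.4, 0.3, 0], "fingers": 0}
    - {"dp": [1.3, -44, 0.8], "twist": [0.4, 0.3, 0], "fingers": 0}
    - {"dp": [1.3, -48, 0.8], "twist": [0.4, 0.3, 0], "fingers": 0}

```text
time: 6.43
position: [0.4838, 0.0739, 0.0618]
tool_rot: [0.325, 3.123, 0.003]
wrist_force: [1.0, 6.2, 7.4]
grip_width: -0.001
```

```bash
python3 -c "
from h import *
goto(-79,10,.062)"
```

```text
t 6.43 dp [  0.5 -26.7  -0.2] tw [ 0.12  0.09 -0.03]
box pos [-78.5  36.7] z 61.8 F(box) [-0.3  6.3] 7.4 q [-0.02  0.27 -0.42  0.87  0.    0.19] grip -0.0010983783348377945
```

drive_tool:
  motion:
    - {"dp": [0.5, -4, 0.9], "twist": [0.1, 0.1, 0], "fingers": 0}
    - {"dp": [0.7, -8, 0.9], "twist": [0.1, 0.1, 0], "fingers": 0}
    - {"dp": [0.7, -12, 0.9], "twist": [0.1, 0.1, 0], "fingers": 0}
    - {"dp": [0.7, -16, 0.9], "twist": [0.1, 0.1, 0], "fingers": 0}
    - {"dp": [0.7, -20, 0.9], "twist": [0.1, 0.1, 0], "fingers": 0}
    - {"dp": [0.7, -24, 0.9], "twist": [0.1, 0.1, 0], "fingers": 0}
    - {"dp": [0.7, -28, 0.9], "twist": [0.1, 0.1, 0], "fingers": 0}
    - {"dp": [0.7, -32, 0.9], "twist": [0.1, 0.1, 0], "fingers": 0}
    - {"dp": [0.7, -36, 0.9], "twist": [0.1, 0.1, 0], "fingers": 0}
    - {"dp": [0.7, -38, 0.9], "twist": [0.1, 0.1, 0], "fingers": 0}

```text
time: 7.27
position: [0.4757, 0.0367, 0.0613]
tool_rot: [0.325, 3.124, 0.001]
wrist_force: [-0.4, 0.5, -1.0]
grip_width: 0.003
```

```bash
python3 -c "
from h import *
goto(-79,-18,.062)"
```

```text
t 7.27 dp [  0.1 -16.7  -0.7] tw [ 0.04  0.06 -0.03]
box pos [-78.8  -1.3] z 61.3 F(box) [-0.5  0.5] -1.0 q [-0.1   0.25 -0.45  0.87  0.    0.11] grip 0.0033933030321520964
```

The force dropped to zero and the tip fell below the rim, so the groove is found with its left edge just behind the tip. I'll move toward the middle at the same height and then press.

drive_tool:
  motion:
    - {"dp": [0, -3, 0.5], "twist": [0, 0, 0], "fingers": 0}
    - {"dp": [0, -7, 0.5], "twist": [0, 0, 0], "fingers": 0}
    - {"dp": [0, -11, 0.5], "twist": [0, 0, 0], "fingers": 0}
    - {"dp": [0, -14, 0.5], "twist": [0, 0, 0], "fingers": 0}
    - {"dp": [0, -16, 0.5], "twist": [0, 0, 0], "fingers": 0}
    - {"dp": [0, -16.5, 1.5], "twist": [0, 0, 0], "fingers": 0}
    - {"dp": [0, -16.5, 2], "twist": [0, 0, 0], "fingers": 0}

```text
time: 7.85
position: [0.4722, 0.0204, 0.0592]
tool_rot: [0.326, 3.124, 0.001]
wrist_force: [-0.9, 0.4, -1.2]
grip_width: 0.002
```

```bash
python3 -c "
from h import *
goto(-79,-18,.055)
snap('wrist','w3.png');snap('top','t3.png')"
```

```text
t 7.85 dp [0.1 0.  4.2] tw [ 0.04  0.05 -0.05]
box pos [-78.9 -18. ] z 59.2 F(box) [-0.9  0.2] -1.2 q [-0.14  0.25 -0.46  0.86  0.    0.07] grip 0.0020989547028211135
```

View pics/w3.png

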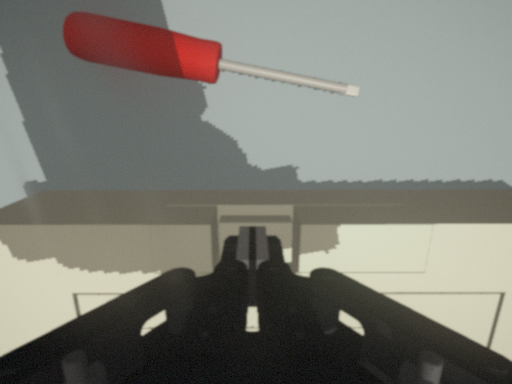

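The tip (columns 238–267) sits central in the groove (columns 216–300). Now I press down.

drive_tool:
  motion:
    - {"dp": [0, 0, 2], "twist": [0, 0, 0], "fingers": 0}
    - {"dp": [0, 0, 4], "twist": [0, 0, 0], "fingers": 0}
    - {"dp": [0, 0, 5.5], "twist": [0, 0, 0], "fingers": 0}
    - {"dp": [0, 0, 7], "twist": [0, 0, 0], "fingers": 0}
    - {"dp": [0, 0, 8.5], "twist": [0, 0, 0], "fingers": 0}
    - {"dp": [0, 0, 10], "twist": [0, 0, 0], "fingers": 0}
    - {"dp": [0, 0, 10], "twist": [0, 0, 0], "fingers": 0}

```text
time: 8.53
position: [0.4723, 0.0207, 0.0491]
tool_rot: [0.325, 3.124, 0.001]
wrist_force: [-0.2, 0.3, 0.9]
grip_width: -0.002
```

```bash
python3 -c "
from h import *
goto(-79,-18,.047)
snap('wrist','w4.png');snap('scene','s4.png')"
```

```text
t 8.53 dp [ 0.1 -0.3  2.1] tw [ 0.05  0.05 -0.02]
box pos [-78.9 -17.7] z 49.1 F(box) [-0.2  0.3] 0.9 q [-0.13  0.26 -0.48  0.83  0.    0.07] grip -0.001958393048454046
```

View pics/s4.png

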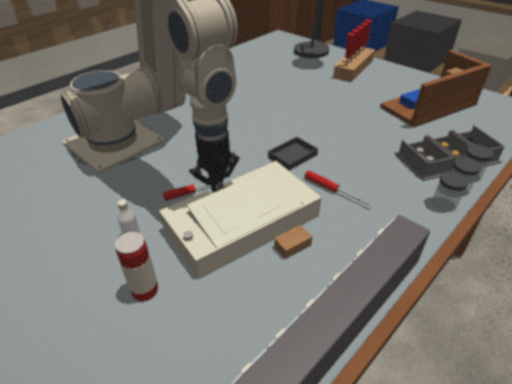

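The cover is rising; I'll continue to the stop.

drive_tool:
  motion:
    - {"dp": [0, 0, 1], "twist": [0, 0, 0], "fingers": 0}
    - {"dp": [0, 0, 2], "twist": [0, 0, 0], "fingers": 0}
    - {"dp": [0, 0, 3], "twist": [0, 0, 0], "fingers": 0}
    - {"dp": [0, 0, 4], "twist": [0, 0, 0], "fingers": 0}
    - {"dp": [0, 0, 4], "twist": [0, 0, 0], "fingers": 0}

```text
time: 9.05
position: [0.4724, 0.0207, 0.0468]
tool_rot: [0.325, 3.122, 0.001]
wrist_force: [-8.2, 0.2, 26.2]
grip_width: -0.002
```

```bash
python3 -c "
from h import *
goto(-79,-18,.047)"
```

```text
t 9.05 dp [ 0.2 -0.3 -0.2] tw [ 0.04  0.13 -0.01]
box pos [-78.8 -17.7] z 46.8 F(box) [-8.1 -1.4] 26.2 q [-0.13  0.26 -0.48  0.82  0.    0.07] grip -0.0018847024757217142
```

The key is at its stop: z = 46.8 mm, 26 N. Now I retreat straight up.

drive_tool:
  motion:
    - {"dp": [0, 0, -3], "twist": [0, 0, 0], "fingers": 0}
    - {"dp": [0, 0, -10], "twist": [0, 0, 0], "fingers": 0}
    - {"dp": [0, 0, -22], "twist": [0, 0, 0], "fingers": 0}
    - {"dp": [2, 0, -40], "twist": [0, 0, 0], "fingers": 0}
    - {"dp": [5, 0, -60], "twist": [0, 0, 0], "fingers": 0}
    - {"dp": [10, 0, -85], "twist": [0, 0, 0], "fingers": 0}
    - {"dp": [15, 0, -110], "twist": [0, 0, 0], "fingers": 0}
    - {"dp": [20, 0, -135], "twist": [0, 0, 0], "fingers": 0}
    - {"dp": [25, 0, -155], "twist": [0, 0, 0], "fingers": 0}
    - {"dp": [25, 0, -165], "twist": [0, 0, 0], "fingers": 0}
    - {"dp": [25, 0, -165], "twist": [0, 0, 0], "fingers": 0}
    - {"dp": [25, 0, -165], "twist": [0, 0, 0], "fingers": 0}

```text
time: 10.05
position: [0.4476, 0.0258, 0.2118]
tool_rot: [0.324, 3.122, 0.001]
wrist_force: [-0.1, 0.7, -0.1]
grip_width: 0.001
```

```bash
python3 -c "
from h import *
goto(-79,-18,.047)
for n in ['wrist','scene','top']: snap(n,n+'5.png')
im=load('scene5.png')['pixels'][:,:,::-1]; cv2.imwrite('pics/s5c.png',cv2.resize(im[150:280,140:340],None,fx=4,fy=4))
d=load('scene5.png'); b=np.load('box.npz')
for s in (116,-116):
  for a in (0,.12,.24): print(s,a,((proj(d,[*(b['R']@[.085-.134*np.cos(a),s/1e3]+b['t']),.062+.134*np.sin(a)])-[140,150])*4).round())"
```

```text
t 10.05 dp [-24.5  -0.3 164.9] tw [ 0.04  0.18 -0.02]
box pos [-104.   -17.8] z 211.8 F(box) [-0.2  0.6] -0.1 q [-0.13  0.09 -0.24  1.24  0.    0.08] grip 0.0010821947386258964
116 0 [511. 101.]
116 0.12 [512.  81.]
116 0.24 [515.  63.]
-116 0 [183. 244.]
-116 0.12 [180. 225.]
-116 0.24 [179. 207.]
```

View pics/s5c.png

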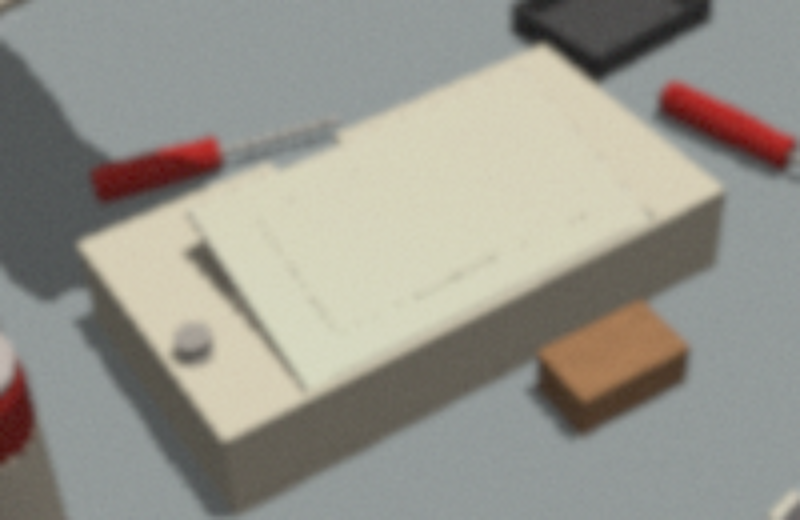

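View pics/wrist5.png

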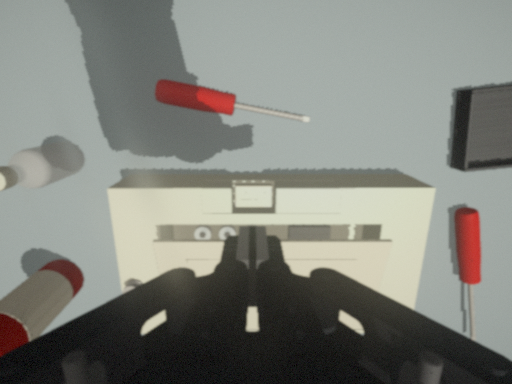

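View pics/top5.png

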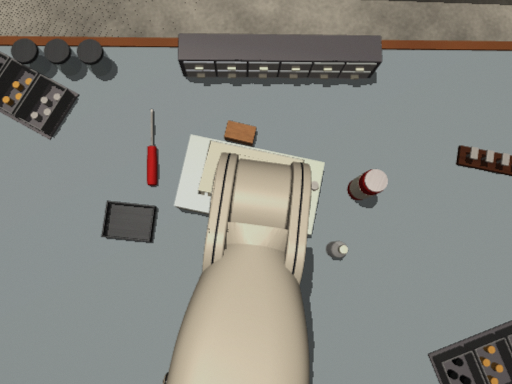

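The cover stays up. Its near-right corner is at crop (190,212); full opening predicts (179,207) and half opening (180,225). The interior is visible, all bystanders are where they were, and the wrist force is about zero.

```bash
python3 -c "
from h import *
print(robot.sign_off())"
```

```text
the job is handed in; nothing more can be done
None
```

The key is pressed fully down, the cover has sprung up and stays up, and the hand is clear. I handed the job in at about 10 s of the 66 s allowed.

- **Run along the rim:** With the fingers shut, I touched the left rim end at box y about +152 mm (z 62.1 mm, about 6 N). I then slid right with about 6–8 N down force, past rim_near, until the force vanished and the tip dropped at y about -1 mm.
- **Press:** I centred the tip in the groove at y about -18 mm and pressed to the stop, reaching z 46.8 mm at 26 N. I then lifted straight up and clear.
- **Last checks:** The scene picture shows the cover corner at the height for full opening (0.24 rad), and the wrist picture shows the inside of the box. The wrist force is about 0 N. The bystanders look unmoved, judged by eye against the first pictures, and nothing indicates the cover was touched.
- **Disagreements:** The camera views differed by about 1–5 mm on box position, within the clearances I used. The first press left the key short of the stop (z 49.1 mm, about 1 N), so I pressed again.

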